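Level the display shelf with a spirit level

ROBOT

A 6-joint arm with a two-finger parallel gripper is mounted at the origin on a cart in front of the work surface, level with it; the furniture and walls round the work are solid. World frame = base frame: x ahead of the robot, y to its left, z up, the work surface at z = 0. Lengths are in m, angles in rad, forces in N, time in s.
With the tool pointing down it reaches from about 0.35 to 0.85 m from the base axis. Payload 8.1 kg.
Tool frame: the origin (TCP) lies between the finger pads; the fingertips stand 14 mm ahead of it and the grasp point (between the pads) lies 5 mm behind it (robot.tcp_to_tips is the z of the fingertips in the tool frame, in m); z points along the fingers, y is the line along which they close (so a half turn about z gives the same grasp; the last joint's range is limited). The gripper opens to 93 mm and grips with 3 to 60 N. Pads are 15 mm wide; open, the fingers measure 128 mm over their backs; the gripper's body (75 mm by 188 mm) begins 65 mm behind the grasp point.
Start: joints at [-1.248, 0.13, 1.488, -0, 1.523, -0.085], TCP at [0.238, -0.551, 0.233] pointing down, gripper open.
Joint ranges: [-2.96, 2.96], [-0.89, 2.26], [0.02, 2.5], [-1.34, 4.48], [0, 2.73], [-2.66, 2.66]. Speed limits (rad/s): [2.39, 2.39, 2.79, 3.14, 3.14, 3.14].

INTERFACE

Orientations are given as a rotation vector (axis times angle).
In Python, from plant import sensors, read_camera, robot gives the robot as it stands.
- The arm moves only by the tool advance, called after "Request:" by a JSON object that holds its "api" and its "payload", one argument or row to a line. Schema: {"type":"object","properties":{"deltas":{"type":"string"},"grip_force":{"type":"number"},"only":{"type":"string"},"quiet":{"type":"boolean"},"lines":{"type":"string"}},"required":["deltas"],"additionalProperties":false}. deltas is a string of 1 to 20 rows, parted by semicolons, with the numbers parted by commas; each row has 5 numbers: the finger opening in m, then dx, dy, dz in m, then a turn about the tool's z in rad; each row shifts and turns the commanded pose from where the row before left it, along the tool's axes as they then stand; what a row does not reach is not made up. A row lasts 1/10 s, in which the tool goes at most 0.05 m and 0.15 rad, less where a joint would pass 70% of its speed; a pose out of reach is approached as far as the arm can. The fingers move at their own pace and stop on an object; grip_force is the grip in N (left out, the last holds). Time passes only in rows, so rows that do not move let the fingers close. The tool returns the time, the measured TCP pose, the force, the opening and the grip force at its end. only (a regular expression) keeps the lines of the reply that match it, lines (a string "A,B") keeps lines A to B, and quiet returns only ok. Input that does not fit is refused with a message, and nothing moves.
- sensors.read_state(): the state, without advancing time (a new reading comes with each control period).
- read_camera(name): name is "side" or "top"; returns a dict with "image" (400x640x3 uint8, red, green, blue), "depth" (400x640 float32, m along the optical axis (not along the pixel's ray), 0 where there is no reading), "fx", "fy", "cx", "cy" (pixels), "dist" ([k1, k2, p1, p2, k3] as OpenCV has them; the pictures are not rectified), "R" (3x3) and "t" (3): a world point X has camera coordinates R X + t. Camera axes: x right, y down, z forward; pixel columns grow to the right and rows downward; lengths in m; the calibration is good to about 2 mm. A picture is of the moment at which its call begins.
- robot.close_job(): hands the job in; it is judged then, once.
The state is a dict: "t": time; "q": joint angles; "dq": joint speeds; "joint_torque": joint torques, N m; "tool_pos": TCP position; "orientation": TCP orientation; "force": force on the tool from outside, world axes, zero at the start; "wrist_torque": the same for the moment, N m; "opening": finger opening in m; "gripper_force": force on a finger pad.
Only numpy, scipy, OpenCV 4.12 (cv2) and the standard library are available. Lean on these libraries where they do the work, as an engineer would, in place of code of your own. Each camera call takes 0.05 s, during which the arm holds its last target. There are 200 camera calls.

TASK

Level the little wooden display shelf: push the spirit level along the shelf (without lifting it off) until its end is up against the end stop beside the T-handle, and turn the T-handle of the levelling foot until the bubble sits centred between its two lines while you press the level firmly, not hard, down on one of its flat end blocks, so that the shelf is sunk fully onto its foot. Finish while still pressing, touching only the level, and leave the goods standing around undisturbed.

Things in the scene. Friction and masses are not known exactly. Their poses are not given: they have to be found in the camera images.
- stand: Display riser fixed on the table, yaw up to 0.3 rad; origin on the table under its middle, y along the shelf, z up. Wooden shelf 110 mm (x) by 390 mm (y -0.210 to +0.180), 14 mm thick, top at z=0.070 when level, on a pivot axle at y=+0.170, z=0.048; the levelling foot carries its other end at y=-0.170. Starts tilted 0.01 to 0.06 rad, foot end low; how uneven it is varies: trust the bubble
- shelf_spot (a point): Point on the shelf's top (25 mm from the stand's middle towards the foot) where the middle of the level's underside belongs when the level touches the end stop: a bar across the shelf, 14 mm high, 70 mm wide, inner face 75 mm from here on the T-handle's side. Axes: y along the shelf away from the T-handle, z out of its top. A lip 8 mm high runs along the far edge, 47 mm from here
- foot_grip (a point): Centre of the black grip bar of the T-handle on the levelling foot, on its vertical turning axis, 131 mm above the table, at y=-0.170 of the stand. The bar is 62 mm long (point's x), 16 mm thick (point's y), 28 mm high; below it a 14 mm steel spindle goes through the shelf. The point turns with the handle
- foot (a joint): Turn of the T-handle in rad, 0 to 4.6, grows clockwise seen from above. Clockwise raises the foot's end: 0.022 rad of shelf tilt per rad of turn. Stays where it is left; friction 0.25 N m. Levelling takes 1 to 3.3 rad clockwise in all
- shelf (a joint): How far the shelf is sunk onto the foot's spring pad, as tilt in rad: 0 = up (also with the level lying on it), 0.015 = fully sunk: the foot's end is that much lower, and the bubble shows it. About 5 N on the level's end block nearest the T-handle (9 N on the other) sinks it fully, that block going down 4 mm; beyond that it is nearly rigid (0.0003 rad per N)
- level: Loose aluminium spirit level, 34 mm wide (x), 150 mm long (y), 36 mm high, 0.2 to 0.3 kg, along the shelf; origin at the middle of its underside, y away from the T-handle. Flat end blocks 40 mm long, centres at y=-0.055 and +0.055, tops at z=0.036; between them a green vial with a white bubble 13 mm long and two black lines at y=-0.009 and +0.009. Starts 35 to 90 mm from its spot, nearly straight
- bubble (a joint): Bubble, in rad of tilt of the level: 0 = centred between the lines, positive = bubble towards the level's +y end (T-handle end low). It travels 0.3 mm per 0.001 rad; end of the vial at 0.075. Needs about 0.5 s to calm after a movement
- price_holder: Bystander: small oak block with a price card, 22x66x62 mm, in front of the stand. Origin under its middle
- canister: Bystander: small green canister with wooden lid, 64 mm across, 75 mm high, behind the stand. Origin under its middle
- striped_pack: Bystander: orange striped long gift pack, 70x189x47 mm, on the left. Origin under its middle
There are look-alikes about, which are no part of the job. Several things have the shape of the level; the one meant has the colours described above.

How it is judged:
On the way:
1. the level is pushed up against the end stop (y of level in the frame of shelf_spot between -0.006 and 0.006 m and z of level in the frame of shelf_spot below 0.006 m), for 0.2 s.
At the end, for the whole second after the job is handed in: Through the last second the fingers press an end block of the level with 3 to 25 N, shelf sunk over 0.0125 rad, bubble within 0.008 rad (2.4 mm) of centre, level flat, within 6 mm along and 25 mm across of shelf_spot and 0.15 rad of straight; the robot touches no part of the stand (y of level in the frame of shelf_spot between -0.006 and 0.006 m and x of level in the frame of shelf_spot between -0.025 and 0.025 m and z of level in the frame of shelf_spot below 0.005 m and angle between the y axis of level and the y axis of shelf_spot, either way round below 0.15 rad and value of joint bubble between -0.008 and 0.008 rad and value of joint shelf above 0.0125 rad and contact force between the fingers and level between 3 and 25 N and contact force between the arm and stand below 0.5 N and (y of the grasp point in the frame of level below -0.025 m or y of the grasp point in the frame of level above 0.025 m)); the arm keeps its last pose, push and grip.
It fails at once if a bystander is moved more than 20 mm (distance of any of price_holder, canister, striped_pack from where it was at the start of the episode above 0.02 m).
It fails at once if the level is pressed harder than 40 N (contact force between the fingers and level above 40 N).
It fails at once if the level is lifted off the shelf (z of level in the frame of shelf_spot above 0.015 m).
It also fails if it takes over 72 s, if anything falls off the work surface, if the arm or the gripper's body presses on something with over 40 N, if the wrist force passes 120 N, or if a joint passes its speed limit or range.

## Working session

There is one attempt and no reset: what is moved stays moved. The work goes in short steps, Python scripts to look and compute and a tool call to move; the robot and the scene stay as the last step left them, time stands still between calls to the robot, and variables do not carry over. Pictures are saved under pics/ and viewed, at most 10 in all, crops included, and the job is handed in when it is done.

```bash
ls; mkdir -p pics
```

Create h.py:
```python
import numpy as np, cv2
from plant import sensors, read_camera, robot
def K(c): return np.array([[c["fx"],0,c["cx"]],[0,c["fy"],c["cy"]],[0,0,1.]])
def ray(c,uv,z):
    p=cv2.undistortPoints(np.array(uv,float).reshape(-1,1,2),K(c),np.array(c["dist"],float)).reshape(-1,2)
    d=np.c_[p,np.ones(len(p))]@c["R"]; o=-c["R"].T@c["t"]
    return o+d*((z-o[2])/d[:,2])[:,None]
def cloud(c):
    v,u=np.mgrid[:400,:640]; p=cv2.undistortPoints(np.stack([u.ravel(),v.ravel()],1).astype(float).reshape(-1,1,2),K(c),np.array(c["dist"],float)).reshape(-1,2)
    d=c["depth"].ravel()[:,None]
    X=(np.c_[p,np.ones(len(p))]*d-c["t"])@c["R"]; X[d[:,0]==0]=np.nan
    return X.reshape(400,640,3)
```

Run:
```python
from h import *
for n in("top","side"):
    c=read_camera(n); np.savez(f"{n}0.npz",**c)
    cv2.imwrite(f"pics/{n}0.png",c["image"][...,::-1]); print(n,-c["R"].T@c["t"],c["R"],c["fx"])
print(sensors.read_state())
```

```text
pics
top [0.46075265 0.04647293 1.265393  ] [[ 0.01752253 -0.9997595   0.01318691]
 [-0.99793615 -0.01830243 -0.06155046]
 [ 0.06177701 -0.01208117 -0.99801686]] 444.1301246943382
side [0.03139885 0.77794721 0.37845461] [[-0.82523091 -0.56447675  0.01897213]
 [-0.23866291  0.3180723  -0.91753475]
 [ 0.51189253 -0.76170598 -0.39720276]] 371.88531263203805
{'t': 0.1, 'q': array([-1.24839379e+00,  1.31084368e-01,  1.48915930e+00, -2.59187941e-05,
        1.52302127e+00, -8.54312843e-02]), 'dq': array([ 0.00168318, -0.00129546, -0.00291409, -0.00228726, -0.0009366 ,
       -0.00065781]), 'joint_torque': array([ 1.14805727e-03, -5.61340249e+01, -4.93095946e+01,  7.70988688e-02,
        2.92257615e-02, -4.84795419e-05]), 'tool_pos': array([ 0.23781037, -0.55032077,  0.23169918]), 'orientation': array([-3.07487808e+00, -6.35859624e-01,  3.50707635e-04]), 'force': array([ 0.06317967,  0.3377159 , -0.06469525]), 'wrist_torque': array([0.00215273, 0.01158583, 0.01448869]), 'gripper_force': 0.0, 'opening': 0.09314759111539189}
```

View pics/top0.png

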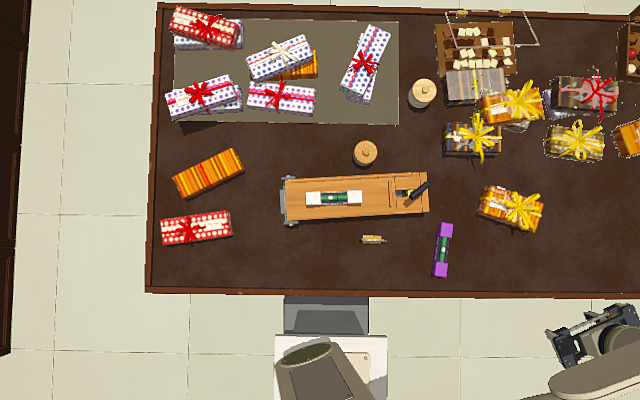

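View pics/side0.png

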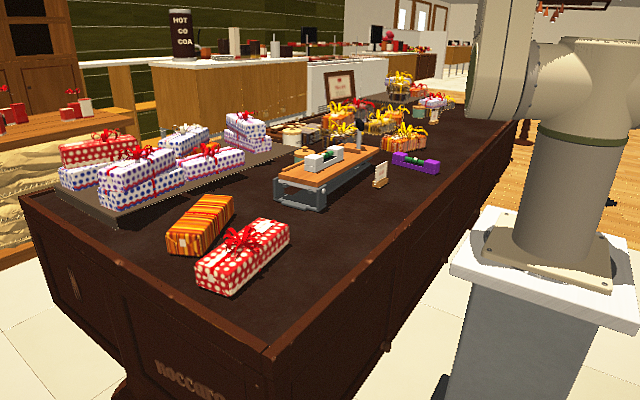

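The level meant is the silver one with a green vial on the shelf (top ~333,198; side ~323,158). The look-alike is the purple-ended one at top (442,250), lying on the table. The T-handle is at top ~(412,193). I'll confirm with an enlarged crop and measure.

Run:
```python
from h import *
T=dict(np.load("top0.npz"));S=dict(np.load("side0.npz"))
a=cv2.resize(T["image"][150:260,270:470],None,fx=4,fy=4,interpolation=cv2.INTER_CUBIC)[:300*2][:440]
b=cv2.resize(S["image"][110:220,255:455],None,fx=4,fy=4,interpolation=cv2.INTER_CUBIC)
im=np.vstack([cv2.resize(a,(545,300)),cv2.resize(b,(545,300))])
cv2.imwrite("pics/crop0.png",im[...,::-1])
X=cloud(T); I=T["image"].astype(int); hsv=cv2.cvtColor(T["image"],cv2.COLOR_RGB2HSV)
roi=np.zeros((400,640),bool); roi[160:230,275:435]=1
wood=roi&(hsv[...,0]<22)&(hsv[...,1]>80)&(hsv[...,2]>120)&(X[...,2]>0.03)&(X[...,2]<.1)
v,u=np.where(wood); r=cv2.minAreaRect(np.c_[u,v].astype(np.float32)); bx=cv2.boxPoints(r); print("shelf",r,bx,ray(T,bx,.068))
P=X[wood]; A=np.c_[P[:,:2],np.ones(len(P))]; k,*_=np.linalg.lstsq(A,P[:,2],rcond=None); print("plane",k,P.mean(0))
w=roi&(hsv[...,1]<50)&(hsv[...,2]>170)&(X[...,2]>.075)
n,l,s,ce=cv2.connectedComponentsWithStats(w.astype(np.uint8))
for i in range(1,n):
    if s[i,4]>8: print("white",s[i],ce[i],ray(T,ce[i],.1),np.nanmedian(X[l==i],0))
g=roi&(hsv[...,0]>40)&(hsv[...,0]<90)&(hsv[...,1]>80); v,u=np.where(g); print("green",u.min(),u.max(),v.min(),v.max(),u.mean(),v.mean())
d=roi&(X[...,2]>.11); v,u=np.where(d); print("high",cv2.minAreaRect(np.c_[u,v].astype(np.float32)),X[d].mean(0),X[d][:,2].max(),X[d].min(0),X[d].max(0))
# objects heights
for nm,(x,y) in dict(can=(365,150),card=(373,239),pack=(208,173)).items(): print(nm,X[y,x],ray(T,[x,y],.06))
```

```text
shelf ((356.0646057128906, 188.12322998046875), (55.903480529785156, 142.91505432128906), 86.48625946044922) [[283.0283  164.60352]
 [425.6747  155.84454]
 [429.10092 211.64294]
 [286.4545  220.40192]] [[ 0.62379387  0.13828576  0.068     ]
 [ 0.6555564  -0.25017315  0.068     ]
 [ 0.50328015 -0.25990682  0.068     ]
 [ 0.47285491  0.1256045   0.068     ]]
plane [0.00865612 0.03100034 0.06250499] [ 0.5441565  -0.06311708  0.06525862]
white [347 191  15  12 172] [354.26744186 196.37209302] [[ 0.53886656 -0.05344855  0.1       ]] [ 0.53959163 -0.05298605  0.10065688]
white [306 192  15  13 188] [312.93085106 198.07978723] [[0.53236759 0.05525935 0.1       ]] [0.53220607 0.05507665 0.10404178]
white [328 196   5   4  16] [330.0625 197.125 ] [[0.5357093  0.01026161 0.1       ]] [0.53606293 0.01037816 0.09888566]
green 321 346 194 200 333.6016260162602 197.3170731707317
high ((419.26226806640625, 190.61474609375), (6.657918453216553, 24.967193603515625), 50.19443130493164) [ 0.5539567  -0.21559387  0.14319424] 0.15041503272211362 [ 0.53210157 -0.24401465  0.12260482] [ 0.57702743 -0.19119279  0.15041503]
can [ 0.66723561 -0.08327342  0.07345382] [[ 0.66956625 -0.08473791  0.06      ]]
card [ 0.4255862  -0.11442343  0.01992635] [[ 0.4267177  -0.10924649  0.06      ]]
pack [0.59943751 0.3458103  0.04797455] [[0.5980676 0.3428535 0.06     ]]
```

View pics/crop0.png

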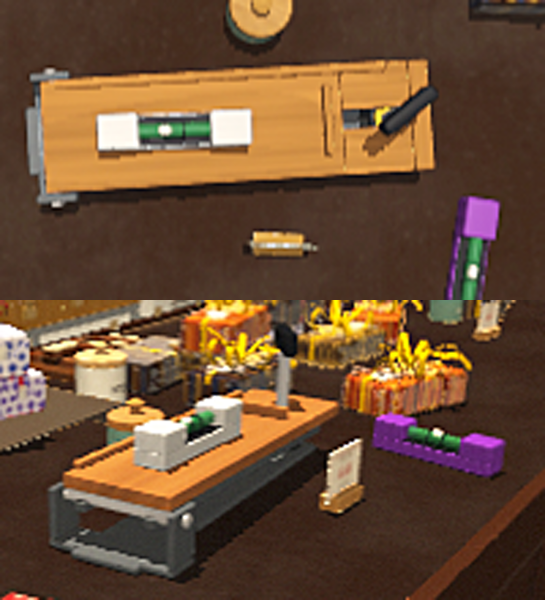

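Confirmed: the silver level with the green vial on the shelf is the target. The crop also shows the end stop, the black bar on its spindle, the far-edge lip and the price card in front. Next I'll refine the stand frame.

Add to h.py:
```python
def meas(T,yaw=None,verbose=1):
    X=cloud(T); hsv=cv2.cvtColor(T["image"],cv2.COLOR_RGB2HSV)
    roi=np.zeros((400,640),bool); roi[160:230,275:435]=1
    out={}
    w=roi&(hsv[...,1]<50)&(hsv[...,2]>150)&(X[...,2]>.08)&(X[...,2]<.115)
    n,l,s,ce=cv2.connectedComponentsWithStats(w.astype(np.uint8))
    bl=[i for i in range(1,n) if s[i,4]>60]
    out["blocks"]=[(ce[i].round(2),ray(T,ce[i],np.nanmedian(X[l==i],0)[2])[0].round(4)) for i in bl]
    d=roi&(X[...,2]>.125)&(hsv[...,2]<90)
    v,u=np.where(d)
    if len(u): 
        r=cv2.minAreaRect(np.c_[u,v].astype(np.float32)); out["grip"]=(r,ray(T,cv2.boxPoints(r),.145).round(4),ray(T,r[0],.145).round(4))
    return out
```

Run:
```python
from h import *
T=dict(np.load("top0.npz")); X=cloud(T); hsv=cv2.cvtColor(T["image"],cv2.COLOR_RGB2HSV)
m=meas(T); print(m)
wood=(hsv[...,0]<22)&(hsv[...,1]>80)&(hsv[...,2]>120)
# front edge: lowest wood pixel per column; ends per row
fe=[(u,np.where(wood[185:230,u])[0].max()+185.5) for u in range(292,422)]
fe=np.array(fe,float); P=ray(T,fe,.065); 
for _ in range(3):
    k=np.polyfit(P[:,1],P[:,0],1); r=P[:,0]-np.polyval(k,P[:,1]); P=P[abs(r)<.004]
print("front x=%.4f*y+%.4f"%tuple(k),len(P)); 
le=np.array([(np.where(wood[v,275:330])[0].min()+274.5,v) for v in range(183,215)],float); PL=ray(T,le,.07)
re=np.array([(np.where(wood[v,380:440])[0].max()+380.5,v) for v in range(180,208)],float); PR=ray(T,re,.06)
th=-np.arctan(k[0]); ey=np.array([-np.sin(th),np.cos(th)]); ex=np.array([np.cos(th),np.sin(th)])
print("yaw",th,"left end s",np.median(PL[:,:2]@ey),"right",np.median(PR[:,:2]@ey),"front",np.median(P[:,:2]@ex))
for b in m["blocks"]: print("block",b[1][:2]@ex,b[1][:2]@ey)
print("grip",m["grip"][2][0,:2]@ex,m["grip"][2][0,:2]@ey)
# stop bar by height over shelf along axis
c=np.median(P[:,:2]@ex)+.055
```

```text
{'blocks': [(array([354.2 , 196.41]), array([ 0.5387, -0.0532,  0.1006])), (array([313.65, 198.4 ]), array([0.5313, 0.0533, 0.1038]))], 'grip': (((419.4331970214844, 190.41831970214844), (6.543456554412842, 24.48518943786621), 50.71058654785156), array([[ 0.5402, -0.1859,  0.145 ],
       [ 0.5807, -0.2342,  0.145 ],
       [ 0.568 , -0.2449,  0.145 ],
       [ 0.5275, -0.1965,  0.145 ]]), array([[ 0.5541, -0.2153,  0.145 ]]))}
front x=-0.0783*y+0.4830 130
yaw 0.07818090195671745 left end s 0.08847660390907776 right -0.30006171831967077 front 0.48150406120948885
block 0.5328995146955976 -0.09511065785282163
block 0.5338399051252677 0.01164197989369864
grip 0.5355922563840818 -0.25791827174786985
```

Stand: yaw 0.078, with its origin at s≈-0.090 along the shelf and axis lateral ≈0.536. The shelf length measures 389 mm against 390 given. The level has about 73 mm to go. I'll move behind its +y end.

Request:
{"api": "advance", "payload": {
  "deltas": "0.0,0.035,-0.0323,0,0;0.0,0.035,-0.0323,0,0;0.0,0.035,-0.0323,0,0;0.0,0.035,-0.0323,0,0;0.0,0.035,-0.0323,0,0;0.0,0.035,-0.0323,0,0;0.0,0.035,-0.0323,0,0;0.0,0.035,-0.0323,0,0;0.0,0.035,-0.0323,0,0;0.0,0.035,-0.0323,0,0;0.0,0.035,-0.0323,0,0;0.0,0.035,-0.0323,0,0;0.0,0.035,-0.0323,0,0;0.0,0.035,-0.0323,0,0;0.0,0.035,-0.0323,0,0",
  "grip_force": 20
}}

```text
t: 1.6
tool_pos: [0.528, 0.1042, 0.2323]
orientation: [3.076, 0.636, -0.001]
force: [1.3, -0.6, 0.5]
opening: 0.0003
gripper_force: 0.0
```

Request:
{"api": "advance", "payload": {
  "deltas": "0,0,0,0,-0.138;0,0,0,0,-0.138;0,0,0,0,-0.138;0,0,0,0,-0.138;0,0,0,0,-0.138;0,0,0,0,-0.138;0,0,0,0,-0.138;0,0,0,0,-0.138;0,0,0,0,-0.138;0,0,0,0,0"
}}

```text
t: 2.6
tool_pos: [0.5275, 0.1022, 0.2321]
orientation: [-2.129, -2.309, 0.001]
force: [0.9, 0.3, 0.6]
opening: 0.0004
gripper_force: 0.0
```

Add to h.py:
```python
TH=.0782; EX=np.array([np.cos(TH),np.sin(TH)]); EY=np.array([-np.sin(TH),np.cos(TH)])
def where():
    from scipy.spatial.transform import Rotation as R
    s=sensors.read_state(); M=R.from_rotvec(s["orientation"]).as_matrix()
    p=s["tool_pos"]; print("t",round(s["t"],2),"lat,s,z",round(p[:2]@EX,4),round(p[:2]@EY,4),p[2].round(4),"F",s["force"].round(2),"q6",s["q"][5].round(3))
    print("yang",np.arctan2(M[1,1],M[0,1]).round(3),"tilt",M[:,2].round(3)); return p,M
def toaxes(dlat,ds,dz=0):
    p,M=where(); d=dlat*EX+ds*EY; print("tool d",(M.T@np.array([d[0],d[1],dz])).round(4))
```

```bash
python3 -c "
from h import *
print(robot.tcp_to_tips)
p,M=where(); d=(.5334-p[:2]@EX,.06-p[:2]@EY); print(d); toaxes(*d)"
```

```text
0.014
t 2.6 lat,s,z 0.5338 0.0606 0.2321 F [0.91 0.33 0.6 ] q6 0.015
yang 0.081 tilt [-0.001 -0.    -1.   ]
(np.float64(-0.00044751056359926267), np.float64(-0.0006328454401559741))
t 2.6 lat,s,z 0.5338 0.0606 0.2321 F [0.91 0.33 0.6 ] q6 0.015
yang 0.081 tilt [-0.001 -0.    -1.   ]
tool d [-0.0006 -0.0004  0.    ]
```

Request:
{"api": "advance", "payload": {
  "deltas": "0,0,0,0.046,0;0,0,0,0.046,0;0,0,0,0.046,0;0,0,0,0,0;0,0,0,0,0"
}}

```text
t: 3.1
tool_pos: [0.5271, 0.1021, 0.0946]
orientation: [-2.134, -2.304, 0.003]
force: [-0.0, -0.0, 2.2]
opening: 0.0004
gripper_force: 0.0
```

Request:
{"api": "advance", "payload": {
  "deltas": "0,-0.01,0,0,0;0,-0.01,0,0,0;0,-0.01,0,0,0;0,-0.01,0,0,0;0,-0.01,0,0,0;0,-0.01,0,0,0;0,-0.01,0,0,0;0,0,0,0,0;0,0,0,0,0"
}}

```text
t: 4.0
tool_pos: [0.533, 0.0318, 0.0942]
orientation: [-2.133, -2.306, 0.001]
force: [1.1, -0.3, -0.4]
opening: 0.0005
gripper_force: 0.0
```

Run:
```python
from h import *
where(); T=read_camera("top"); m=meas(T)
for b in m["blocks"]: print("block",b[0],b[1],b[1][:2]@EX,b[1][:2]@EY)
S=read_camera("side")
a=cv2.resize(T["image"][150:240,270:470],(700,315),interpolation=cv2.INTER_CUBIC);b=cv2.resize(S["image"][110:190,255:435],(640,284),interpolation=cv2.INTER_CUBIC)
b=cv2.copyMakeBorder(b,0,0,0,60,0); cv2.imwrite("pics/p1.png",np.vstack([a,b])[...,::-1])
```

```text
t 4.0 lat,s,z 0.5339 -0.0099 0.0942 F [ 1.06 -0.27 -0.39] q6 -0.114
yang 0.078 tilt [-0.001 -0.    -1.   ]
block [375.65 194.96] [ 0.5437 -0.11    0.0989] 0.5334451835476315 -0.15213785245570466
```

View pics/p1.png

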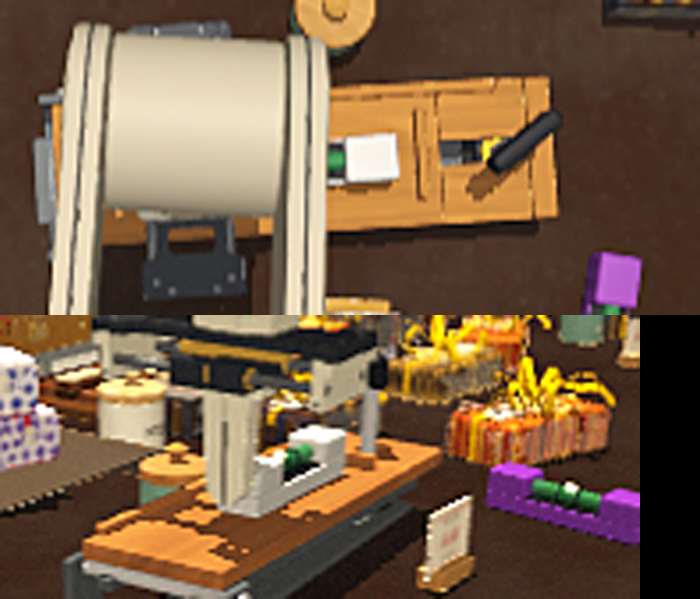

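The level slides straight: its near block is at top (376,195) and the end stop is about 16 mm ahead. The arm hides the vial in the top view, but it shows in the side view.

Request:
{"api": "advance", "payload": {
  "deltas": "0,-0.005,0,0,0;0,-0.005,0,0,0;0,-0.003,0,0,0;0,0,0,0,0"
}}

```text
t: 4.5
tool_pos: [0.5343, 0.0189, 0.0946]
orientation: [2.132, 2.307, -0.0]
force: [-0.2, 0.1, -0.0]
opening: 0.0002
gripper_force: 0.0
```

Request:
{"api": "advance", "payload": {
  "deltas": "0,-0.0015,0,0,0;0,0,0,0,0"
}}

```text
t: 4.7
tool_pos: [0.5345, 0.0178, 0.0947]
orientation: [2.132, 2.307, -0.0]
force: [-0.2, 1.2, 0.8]
opening: 0.0006
gripper_force: 0.0
```

Request:
{"api": "advance", "payload": {
  "deltas": "0,-0.0015,0,0,0;0,0,0,0,0"
}}

```text
t: 4.9
tool_pos: [0.5346, 0.0164, 0.0947]
orientation: [2.132, 2.307, -0.0]
force: [-0.6, 0.9, -0.7]
opening: 0.0004
gripper_force: 0.3
```

```bash
python3 -c "
from h import *
where(); m=meas(read_camera('top'))
for b in m['blocks']: print('block',b[0],b[1],b[1][:2]@EX,b[1][:2]@EY)"
```

```text
t 4.9 lat,s,z 0.5342 -0.0254 0.0947 F [-0.59  0.92 -0.73] q6 -0.144
yang 0.079 tilt [ 0. -0. -1.]
block [380.74 194.78] [ 0.5445 -0.1235  0.0984] 0.5331881143454492 -0.16565909187468136
```

Request:
{"api": "advance", "payload": {
  "deltas": "0,-0.0015,0,0,0;0,0,0,0,0"
}}

```text
t: 5.15
tool_pos: [0.5346, 0.0149, 0.0946]
orientation: [-2.132, -2.307, 0.0]
force: [-0.8, 0.8, -0.2]
opening: 0.0006
gripper_force: 0.3
```

Request:
{"api": "advance", "payload": {
  "deltas": "0,-0.0015,0,0,0;0,0,0,0,0"
}}

```text
t: 5.35
tool_pos: [0.5348, 0.0133, 0.0946]
orientation: [2.132, 2.307, -0.0]
force: [0.4, 0.1, 0.1]
opening: 0.0006
gripper_force: 0.2
```

Request:
{"api": "advance", "payload": {
  "deltas": "0,-0.0015,0,0,0;0,0,0,0,0"
}}

```text
t: 5.55
tool_pos: [0.5349, 0.0118, 0.0946]
orientation: [2.132, 2.307, -0.0]
force: [-0.7, 0.1, -0.9]
opening: 0.0006
gripper_force: 0.2
```

Request:
{"api": "advance", "payload": {
  "deltas": "0,-0.0015,0,0,0;0,0,0,0,0"
}}

```text
t: 5.75
tool_pos: [0.535, 0.0103, 0.0946]
orientation: [2.132, 2.307, -0.0]
force: [0.3, 0.1, -0.3]
opening: 0.0003
gripper_force: 0.2
```

Request:
{"api": "advance", "payload": {
  "deltas": "0,-0.0015,0,0,0;0,0,0,0,0"
}}

```text
t: 5.95
tool_pos: [0.535, 0.0099, 0.0946]
orientation: [-2.131, -2.307, -0.002]
force: [-0.9, 6.2, 0.1]
opening: 0.0008
gripper_force: 3.0
```

Request:
{"api": "advance", "payload": {
  "deltas": "0,-0.001,0,0,0;0,0,0,0,0"
}}

```text
t: 6.15
tool_pos: [0.535, 0.0098, 0.0945]
orientation: [-2.13, -2.306, -0.003]
force: [-0.9, 10.2, -0.5]
opening: 0.0005
gripper_force: 4.6
```

```bash
python3 -c "
from h import *
where(); m=meas(read_camera('top'))
for b in m['blocks']: print('block',b[0],b[1],b[1][:2]@EX,b[1][:2]@EY)"
```

```text
t 6.15 lat,s,z 0.5341 -0.0321 0.0945 F [-0.9  10.17 -0.52] q6 -0.16
yang 0.079 tilt [-0.     0.003 -1.   ]
block [383.18 194.7 ] [ 0.5448 -0.13    0.0981] 0.5329794154311738 -0.17216266356746526
```

The level is firmly against the stop: 10 N of force, with the near block at s=-0.172. I'll back off, lift, move over the handle and align.

Request:
{"api": "advance", "payload": {
  "deltas": "0,0.005,0,0,0;0,0.005,0,0,0;0,0,0,-0.04,0;0,0,0,-0.04,0;0,0,0,-0.04,0;0.093,-0.0475,0,0,0;0.093,-0.0475,0,0,0;0.093,-0.0475,0,0,0;0.093,-0.0475,0,0,0;0.093,-0.0475,0,0,0;0.093,0,0.0015,0,-0.124;0.093,0,0,0,-0.124;0.093,0,0,0,-0.124;0.093,0,0,0,-0.124;0.093,0,0,0,-0.124;0.093,0,0,0,0;0.093,0,0,0,0"
}}

```text
t: 7.9
tool_pos: [0.5547, -0.2187, 0.2147]
orientation: [1.332, 2.845, -0.0]
force: [-0.5, 0.2, 0.3]
opening: 0.0907
gripper_force: 0.0
```

Run:
```python
from h import *
p,M=where(); toaxes(.5356-p[:2]@EX,-.259-p[:2]@EY)
T=read_camera("top");S=read_camera("side"); m=meas(T)
for b in m["blocks"]: print("block",b[0],b[1],b[1][:2]@EX,b[1][:2]@EY)
a=cv2.resize(T["image"][150:240,270:470],(700,315),interpolation=cv2.INTER_CUBIC);b=cv2.resize(S["image"][120:190,275:435],(640,280),interpolation=cv2.INTER_CUBIC)
b=cv2.copyMakeBorder(b,0,0,0,60,0); cv2.imwrite("pics/p2.png",np.vstack([a,b])[...,::-1])
```

```text
t 7.9 lat,s,z 0.5359 -0.2614 0.2147 F [-0.48  0.17  0.33] q6 -1.157
yang 0.695 tilt [ 0. -0. -1.]
t 7.9 lat,s,z 0.5359 -0.2614 0.2147 F [-0.48  0.17  0.33] q6 -1.157
yang 0.695 tilt [ 0. -0. -1.]
tool d [ 0.0021  0.0011 -0.    ]
block [382.62 194.8 ] [ 0.5445 -0.1285  0.0982] 0.5327975127334245 -0.17064381156396016
block [341.96 197.14] [ 0.5361 -0.0209  0.1018] 0.5328289303462088 -0.06271643314247895
```

View pics/p2.png

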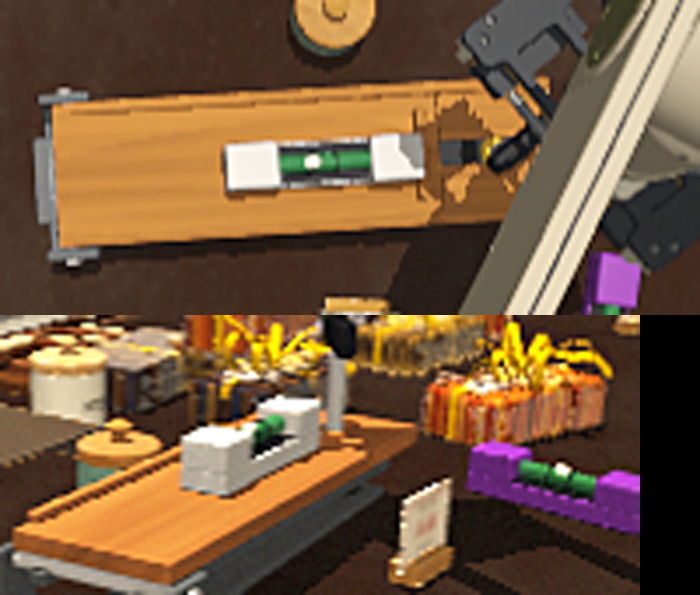

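The bubble (top ≈(359.4,196)) is visible with the arm at the handle, and it sits toward +y of the vial's middle. Next I'll descend, grip the bar and turn it part-way clockwise.

Add to h.py:
```python
def bubble(T):
    """bubble offset in mm toward +y, from green vial middle and from block middle"""
    hsv=cv2.cvtColor(T["image"],cv2.COLOR_RGB2HSV); sl=(slice(185,206),slice(300,400))
    h=hsv[sl]; g=(h[...,0]>40)&(h[...,0]<90)&(h[...,1]>80)
    v,u=np.where(g); P=ray(T,np.c_[u+300,v+185],.095)[:,:2]@EY
    lo,hi=np.percentile(P,[1,99]); 
    band=np.zeros_like(g); band[int(np.median(v))-2:int(np.median(v))+3,u.min()+2:u.max()-1]=1
    w=np.where(band&(h[...,2]>120)&(h[...,1]<140),h[...,2].astype(float)*(255-h[...,1]),0)
    vv,uu=np.mgrid[:w.shape[0],:w.shape[1]]; c=[(uu*w).sum()/w.sum()+300,(vv*w).sum()/w.sum()+185]
    b=(ray(T,c,.1)[0,:2]@EY); print("green",u.min()+300,u.max()+300,"bub px",np.round(c,2),"n",(w>0).sum(),"off mm vs vial",((b-(lo+hi)/2)*1000).round(2))
    return b
```

```text
(no output)
```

Request:
{"api": "advance", "payload": {
  "deltas": "0.093,0.0021,0.0011,0,0;0.093,0,0,0.0445,0;0.093,0,0,0.0445,0;0.093,0,0,0,0;0,0,0,0,0;0,0,0,0,0;0,0,0,0,0;0,0,0,0,0;0,0,0,0,0",
  "grip_force": 45
}}

```text
t: 8.9
tool_pos: [0.5549, -0.2167, 0.127]
orientation: [1.326, 2.846, -0.0]
force: [-0.1, -0.0, 0.9]
opening: 0.0575
gripper_force: 0.0
```

```bash
python3 -c "
from h import *
bubble(dict(np.load('top0.npz'))); where(); bubble(read_camera('top'))"
```

```text
green 321 346 bub px [332.57 196.84] n 62 off mm vs vial 2.75
t 8.9 lat,s,z 0.5362 -0.2594 0.127 F [-0.13 -0.    0.88] q6 -1.157
yang 0.699 tilt [ 0.002 -0.001 -1.   ]
green 350 375 bub px [361.08 195.48] n 59 off mm vs vial 4.31
```

```bash
sed -i 's/(h\[...,2\]>120)&(h\[...,1\]<140)/(h[...,2]>130)\&(h[...,1]<75)/' h.py
```

Request:
{"api": "advance", "payload": {
  "deltas": "0,0,0,0,0;0,0,0,0,0;0,0,0,0,0;0,0,0,0,0;0,0,0,0,0",
  "grip_force": 45
}}

```text
t: 9.45
tool_pos: [0.5549, -0.2157, 0.1256]
orientation: [1.326, 2.847, 0.002]
force: [1.4, -0.3, 0.6]
opening: 0.0158
gripper_force: 45.0
```

```bash
python3 -c "
from h import *
bubble(dict(np.load('top0.npz'))); where(); T=read_camera('top'); bubble(T); print(cv2.cvtColor(T['image'],cv2.COLOR_RGB2HSV)[193:200,347:379,1:].transpose(2,0,1).tolist())"
```

```text
green 321 346 bub px [330.02 197.12] n 20 off mm vs vial 9.49
t 9.45 lat,s,z 0.5363 -0.2584 0.1256 F [ 1.41 -0.27  0.61] q6 -1.157
yang 0.699 tilt [ 0.001  0.001 -1.   ]
green 350 375 bub px [358.86 195.63] n 19 off mm vs vial 10.18
[[[17, 4, 24, 27, 28, 27, 15, 15, 11, 15, 44, 34, 35, 92, 78, 64, 86, 94, 84, 74, 94, 113, 110, 108, 112, 126, 124, 159, 87, 23, 10, 15], [15, 4, 23, 94, 121, 110, 112, 111, 132, 145, 69, 40, 24, 35, 94, 154, 118, 139, 147, 117, 137, 136, 132, 132, 132, 132, 131, 131, 127, 24, 11, 17], [16, 3, 29, 132, 147, 139, 139, 135, 140, 153, 37, 5, 0, 1, 46, 118, 124, 115, 120, 84, 123, 124, 121, 131, 124, 122, 124, 126, 131, 23, 11, 16], [17, 5, 22, 109, 129, 121, 128, 125, 128, 151, 17, 0, 0, 0, 35, 104, 118, 111, 117, 86, 127, 124, 125, 133, 133, 140, 139, 155, 165, 26, 9, 16], [16, 7, 21, 92, 130, 124, 129, 136, 141, 167, 42, 33, 37, 36, 64, 156, 151, 145, 150, 110, 153, 154, 153, 149, 153, 147, 145, 163, 140, 27, 9, 15], [1
[... 649 characters left out ...]
255, 196, 166, 167, 169, 159, 115, 166, 167, 166, 162, 162, 163, 163, 164, 167, 219, 255, 253], [253, 255, 198, 162, 166, 168, 164, 165, 164, 155, 255, 255, 255, 255, 205, 167, 169, 170, 172, 115, 161, 162, 159, 151, 149, 148, 145, 140, 139, 204, 255, 255], [252, 255, 210, 160, 159, 161, 154, 152, 147, 139, 226, 250, 248, 254, 155, 132, 135, 135, 126, 81, 127, 124, 122, 115, 113, 111, 107, 100, 104, 180, 255, 255], [253, 255, 212, 130, 120, 123, 119, 117, 114, 110, 98, 114, 79, 86, 91, 91, 90, 89, 67, 48, 90, 86, 81, 69, 66, 62, 55, 48, 65, 165, 255, 255], [253, 255, 235, 117, 81, 73, 58, 54, 50, 46, 32, 22, 41, 49, 49, 50, 51, 52, 51, 48, 74, 74, 74, 74, 73, 73, 72, 65, 86, 148, 255, 255]]]
```

The grip is good (15.8 mm, 45 N). The bubble reads about +10 mm and the target unpressed is -4.5 mm, so the handle needs about 2.2 rad clockwise. I'll do 1.8 first.

Request:
{"api": "advance", "payload": {
  "deltas": "0,0,0,0,0.12;0,0,0,0,0.12;0,0,0,0,0.12;0,0,0,0,0.12;0,0,0,0,0.12;0,0,0,0,0.12;0,0,0,0,0.12;0,0,0,0,0.12;0,0,0,0,0.12;0,0,0,0,0.12;0,0,0,0,0.12;0,0,0,0,0.12;0,0,0,0,0.12;0,0,0,0,0.12;0,0,0,0,0.12;0,0,0,0,0;0,0,0,0,0;0,0,0,0,0;0,0,0,0,0;0,0,0,0,0",
  "grip_force": 45
}}

```text
t: 11.5
tool_pos: [0.5571, -0.2162, 0.1256]
orientation: [3.053, 0.731, 0.009]
force: [19.8, -1.7, -11.2]
opening: 0.016
gripper_force: 45.0
```

```bash
python3 -c "
from h import *
where(); bubble(read_camera('top'))"
```

```text
t 11.5 lat,s,z 0.5385 -0.2591 0.1256 F [ 19.84  -1.67 -11.23] q6 0.643
yang -1.101 tilt [ 0.006 -0.001 -1.   ]
green 350 375 bub px [362.93 195.36] n 18 off mm vs vial -0.68
```

Request:
{"api": "advance", "payload": {
  "deltas": "0,0,0,0,0.12;0,0,0,0,0.12;0,0,0,0,0.12;0,0,0,0,0.12;0,0,0,0,0.12;0,0,0,0,0;0,0,0,0,0;0,0,0,0,0;0,0,0,0,0;0,0,0,0,0;0,0,0,0,0",
  "grip_force": 45
}}

```text
t: 12.65
tool_pos: [0.5572, -0.2172, 0.1257]
orientation: [3.133, -0.205, 0.011]
force: [19.2, -5.0, -13.3]
opening: 0.0153
gripper_force: 45.0
```

```bash
python3 -c "
from h import *
where(); bubble(read_camera('top'))"
```

```text
t 12.65 lat,s,z 0.5386 -0.26 0.1257 F [ 19.19  -5.01 -13.25] q6 1.243
yang -1.701 tilt [ 0.007 -0.002 -1.   ]
green 349 375 bub px [364.29 195.29] n 20 off mm vs vial -5.29
```

Request:
{"api": "advance", "payload": {
  "deltas": "0.093,0,0,0,0;0.093,0,0,0,0;0.093,0,0,0,0;0.093,0,0,0,0;0.093,0,0,0,0;0.093,0,0,0,0",
  "grip_force": 45
}}

```text
t: 13.3
tool_pos: [0.5541, -0.2164, 0.1257]
orientation: [-3.135, 0.204, 0.0]
force: [-0.3, 0.2, -0.4]
opening: 0.0594
gripper_force: 0.0
```

```bash
python3 -c "
from h import *
where(); bubble(read_camera('top'))"
```

```text
t 13.3 lat,s,z 0.5355 -0.259 0.1257 F [-0.33  0.22 -0.42] q6 1.243
yang -1.701 tilt [-0.  0. -1.]
green 349 375 bub px [364.32 195.33] n 21 off mm vs vial -4.42
```

The unpressed bubble reads -4.4 mm, which is what I wanted. Now I'll lift off, close, turn back and go over the near end block.

Request:
{"api": "advance", "payload": {
  "deltas": "0.093,0,0,0,0;0.093,0,0,0,0;0.093,0,0,0,0;0.093,0,0,-0.045,0;0.093,0,0,-0.045,0;0,0,0,0,-0.1485;0,0,0,0,-0.1485;0,0,0,0,-0.1485;0,0,0,0,-0.1485;0,0,0,0,-0.1485;0,0,0,0,-0.1485;0,0,0,0,-0.1485;0,0,0,0,-0.1485;0,0,0,0,-0.1485;0,0,0,0,-0.1485;0,0,0,0,-0.1485;0,0,0,0,-0.1485;0,0.044,-0.001,0,0;0,0.044,-0.001,0,0;0,0,0,0,0",
  "grip_force": 20
}}

```text
t: 15.35
tool_pos: [0.5448, -0.1245, 0.2157]
orientation: [-2.125, -2.312, -0.002]
force: [1.0, -0.4, 0.8]
opening: 0.0005
gripper_force: 0.0
```

Run:
```python
from h import *
p,M=where(); toaxes(.533-p[:2]@EX,-.172-p[:2]@EY,.135-p[2])
T=read_camera("top");S=read_camera("side")
a=cv2.resize(T["image"][150:240,270:470],(700,315),interpolation=cv2.INTER_CUBIC);b=cv2.resize(S["image"][120:190,275:435],(640,280),interpolation=cv2.INTER_CUBIC)
b=cv2.copyMakeBorder(b,0,0,0,60,0); cv2.imwrite("pics/p3.png",np.vstack([a,b])[...,::-1])
```

```text
t 15.35 lat,s,z 0.5334 -0.1667 0.2157 F [ 1.   -0.37  0.76] q6 -0.402
yang 0.084 tilt [-0.     0.002 -1.   ]
t 15.35 lat,s,z 0.5334 -0.1667 0.2157 F [ 1.   -0.37  0.76] q6 -0.402
yang 0.084 tilt [-0.     0.002 -1.   ]
tool d [-0.0054 -0.0004  0.0806]
```

View pics/p3.png

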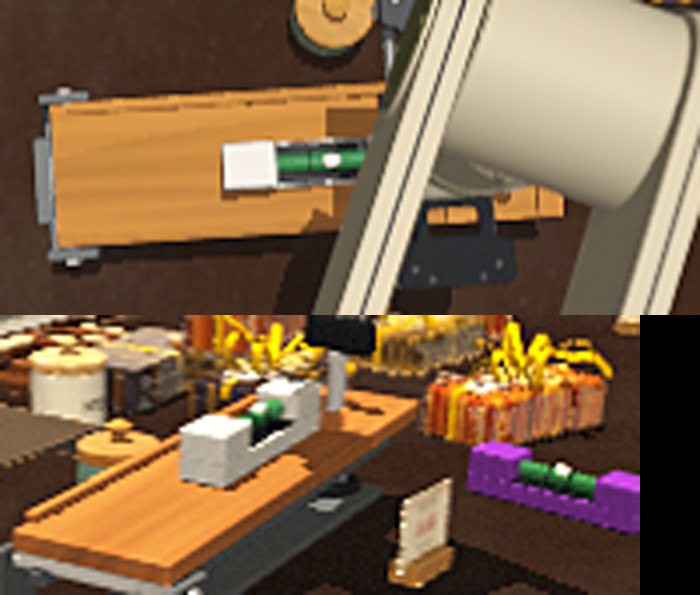

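The bubble (top ≈(365,196)) stays visible from the top in this pose, and the level is still in place. Descending to press.

Request:
{"api": "advance", "payload": {
  "deltas": "0,-0.0054,-0.0004,0.0403,0;0,0,0,0.0403,0;0,0,0,0,0;0,0,0,0.004,0;0,0,0,0.004,0;0,0,0,0,0"
}}

```text
t: 16.05
tool_pos: [0.5462, -0.1349, 0.1288]
orientation: [2.128, 2.307, 0.002]
force: [0.3, -0.7, -0.5]
opening: 0.0
gripper_force: 0.0
```

Request:
{"api": "advance", "payload": {
  "deltas": "0,0,0,0.002,0;0,0,0,0,0"
}}

```text
t: 16.25
tool_pos: [0.5456, -0.1344, 0.1259]
orientation: [2.129, 2.309, 0.001]
force: [0.2, -0.0, 0.9]
opening: 0.0007
gripper_force: 0.5
```

Request:
{"api": "advance", "payload": {
  "deltas": "0,0,0,0.002,0;0,0,0,0,0"
}}

```text
t: 16.45
tool_pos: [0.5456, -0.1348, 0.1237]
orientation: [2.129, 2.308, 0.0]
force: [1.2, -2.5, 3.5]
opening: 0.0005
gripper_force: 1.6
```

Request:
{"api": "advance", "payload": {
  "deltas": "0,0,0,0.002,0;0,0,0,0,0"
}}

```text
t: 16.65
tool_pos: [0.5458, -0.135, 0.1219]
orientation: [2.128, 2.308, 0.0]
force: [-0.2, -3.7, 6.8]
opening: 0.0007
gripper_force: 2.7
```

Request:
{"api": "advance", "payload": {
  "deltas": "0,0,0,0.002,0;0,0,0,0,0"
}}

```text
t: 16.85
tool_pos: [0.5467, -0.135, 0.1214]
orientation: [2.127, 2.307, 0.002]
force: [-0.4, -2.4, 12.9]
opening: 0.0003
gripper_force: 6.6
```

Request:
{"api": "advance", "payload": {
  "deltas": "0,0,0,0.001,0;0,0,0,0,0"
}}

```text
t: 17.05
tool_pos: [0.5471, -0.135, 0.1212]
orientation: [2.126, 2.306, 0.003]
force: [-3.0, -1.0, 17.7]
opening: 0.0001
gripper_force: 8.7
```

```bash
python3 -c "
from h import *
where(); bubble(read_camera('top'))"
```

```text
t 17.05 lat,s,z 0.5349 -0.1774 0.1212 F [-3.03 -1.01 17.68] q6 -0.414
yang 0.081 tilt [ 0.005 -0.002 -1.   ]
green 350 373 bub px [362.68 194.91] n 18 off mm vs vial -2.64
```

Request:
{"api": "advance", "payload": {
  "deltas": "0,0,0,-0.001,0;0,0,0,0,0;0,0,0,0,0;0,0,0,0,0;0,0,0,0,0;0,0,0,0,0;0,0,0,0,0;0,0,0,0,0"
}}

```text
t: 17.9
tool_pos: [0.5466, -0.135, 0.1214]
orientation: [2.127, 2.307, 0.002]
force: [-1.2, -2.6, 13.9]
opening: 0.0006
gripper_force: 6.8
```

Run:
```python
from h import *
where(); T=read_camera("top");S=read_camera("side"); bubble(T)
for b in meas(T)["blocks"]: print("block",b[0],b[1],b[1][:2]@EX,b[1][:2]@EY)
a=cv2.resize(T["image"][175:215,325:405],(640,320),interpolation=cv2.INTER_CUBIC);b=cv2.resize(S["image"][125:165,310:380],(490,280),interpolation=cv2.INTER_CUBIC)
b=cv2.copyMakeBorder(b,0,0,0,150,0); cv2.imwrite("pics/p4.png",np.vstack([a,b])[...,::-1])
```

```text
t 17.9 lat,s,z 0.5344 -0.1773 0.1214 F [-1.24 -2.65 13.89] q6 -0.414
yang 0.081 tilt [ 0.004 -0.002 -1.   ]
green 350 373 bub px [362.61 195.26] n 18 off mm vs vial -2.4
block [341.57 196.86] [ 0.5366 -0.0196  0.1065] 0.5334289587342631 -0.06145946618446893
```

View pics/p4.png

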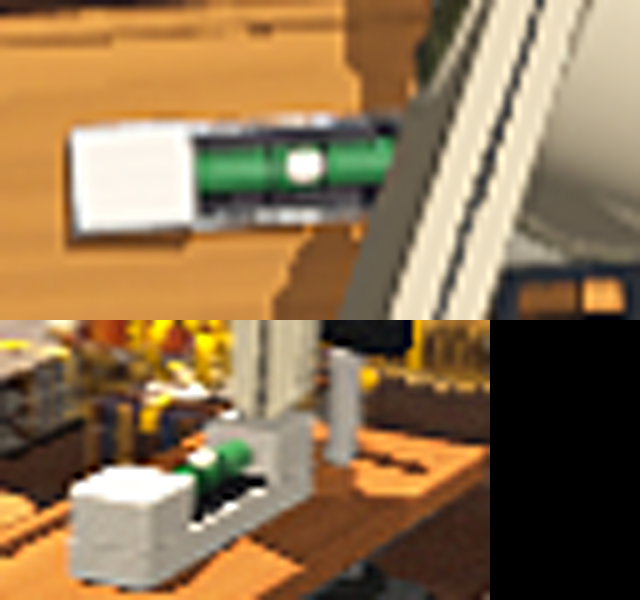

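The bubble (top col ≈362.6) lies between the dark lines at ≈359.1 and ≈366.0, whose middle is 362.6. The fingers sit on the near block only. One numeric check of the lines, then hand-in.

Run:
```python
from h import *
T=read_camera("top"); h=T["image"].astype(int)[192:199,355:371,1]; print(h); where()
```

```text
[[ 61  61  65  61  66  65  58  56  62  57  53  73  77  78  88  93]
 [ 93  94 112  70 110 112 100 130 143 122  47 121 123 123 130 133]
 [133 134 150  92 130 144 227 246 251 249 116 158 169 169 169 169]
 [173 174 176 137 141 154 255 255 255 255 150 158 172 172 172 170]
 [174 176 177 149 143 152 238 255 255 247 125 140 144 141 140 137]
 [135 136 138 110 104 123 154 194 182 140  65 107 106 102 101 100]
 [ 96  95  93  74  68  82  73  75  65  65  39  62  56  54  54  31]]
t 18.05 lat,s,z 0.5344 -0.1773 0.1214 F [-1.84 -1.75 13.65] q6 -0.414
yang 0.081 tilt [ 0.004 -0.002 -1.   ]
```

Checked numerically, the line middle is ≈361.8 and the bubble 362.5. That is about 1.8 mm toward the handle, which is too near the limit, and there is ample time. I'll lift, regrip the handle, turn it back slightly and press again.

Request:
{"api": "advance", "payload": {
  "deltas": "0,0,0,-0.003,0;0,0,0,-0.005,0;0,0,0,-0.045,0;0,0,0,-0.045,0;0.093,-0.041,0.0006,0,0;0.093,-0.041,0.0006,0,0;0.093,0,0,0,0.1485;0.093,0,0,0,0.1485;0.093,0,0,0,0.1485;0.093,0,0,0,0.1485;0.093,0,0,0,0.1485;0.093,0,0,0,0.1485;0.093,0,0,0,0.1485;0.093,0,0,0,0.1485;0.093,0,0,0,0.1485;0.093,0,0,0,0.1485;0.093,0,0,0,0.1485;0.093,0,0,0,0.1485;0.093,0,0,0,0;0.093,0,0,0,0",
  "grip_force": 45
}}

```text
t: 20.05
tool_pos: [0.5526, -0.2155, 0.2165]
orientation: [-3.135, 0.197, 0.002]
force: [-0.1, 0.4, -0.5]
opening: 0.093
gripper_force: 0.0
```

```bash
python3 -c "
from h import *
p,M=where(); toaxes(.5356-p[:2]@EX,-.259-p[:2]@EY,.126-p[2]); T=read_camera('top'); bubble(T); print(T['image'].astype(int)[192:199,355:371,1])"
```

```text
t 20.05 lat,s,z 0.5341 -0.258 0.2165 F [-0.08  0.39 -0.5 ] q6 1.238
yang -1.696 tilt [-0.001  0.001 -1.   ]
t 20.05 lat,s,z 0.5341 -0.258 0.2165 F [-0.08  0.39 -0.5 ] q6 1.238
yang -1.696 tilt [-0.001  0.001 -1.   ]
tool d [0.0018 0.0008 0.0905]
green 349 375 bub px [364.2  195.27] n 19 off mm vs vial -5.04
[[ 66  65  66  55  61  61  62  63  55  48  49  63  66  70  74  77]
 [ 78  89  84  61 106 111 106 103 101 125  89  90 108 115 119 119]
 [119 129 128  84 140 145 139 183 227 242 238 227 163 155 158 164]
 [167 169 173 116 168 168 163 210 255 255 255 255 179 158 162 168]
 [170 170 174 119 169 170 164 176 250 255 255 235 157 140 142 139]
 [137 137 136  84 130 130 125 110 182 198 181 127 108 108 105 101]
 [ 98  98  97  55  88  86  83  81  72  69  18  46  49  46  35  52]]
```

Request:
{"api": "advance", "payload": {
  "deltas": "0.093,0.0018,0.0008,0.045,0;0.093,0,0,0.0455,0;0.093,0,0,0,0;0,0,0,0,0;0,0,0,0,0;0,0,0,0,0;0,0,0,0,0;0,0,0,0,0;0,0,0,0,0;0,0,0,0,0;0,0,0,0,0;0,0,0,0,0;0,0,0,0,0",
  "grip_force": 45
}}

```text
t: 21.4
tool_pos: [0.5546, -0.2169, 0.1264]
orientation: [-3.135, 0.204, 0.0]
force: [0.0, 0.0, -1.3]
opening: 0.0175
gripper_force: 0.0
```

Request:
{"api": "advance", "payload": {
  "deltas": "0,0,0,0,-0.13;0,0,0,0,-0.13;0,0,0,0,-0.13;0,0,0,0,0;0,0,0,0,0;0,0,0,0,0;0.093,0,0,0,0;0.093,0,0,0,0;0.093,0,0,0,0;0.093,0,0,0,0;0.093,0,0,0,0;0.093,0,0,0,0;0.093,0,0,0,0;0.093,0,0,0,0",
  "grip_force": 45
}}

```text
t: 22.8
tool_pos: [0.5546, -0.2169, 0.1266]
orientation: [-3.115, -0.407, 0.0]
force: [-0.6, -0.4, -0.5]
opening: 0.0752
gripper_force: 0.0
```

```bash
python3 -c "
from h import *
p,M=where(); T=read_camera('top'); bubble(T); print(T['image'].astype(int)[192:199,355:371,1])"
```

```text
t 22.8 lat,s,z 0.536 -0.2596 0.1266 F [-0.58 -0.44 -0.54] q6 0.852
yang -1.311 tilt [-0.  0. -1.]
green 350 375 bub px [363.43 195.45] n 20 off mm vs vial -2.06
[[ 60  59  61  56  62  64  64  65  65  52  52  66  67  68  71  75]
 [ 76 111  96  64  93 110 112  96  84 115  63 113 120 122 124 126]
 [121 145 138  86 133 144 150 230 235 249 162 152 162 165 165 165]
 [169 171 175 120 174 171 177 255 255 255 248 170 163 166 166 166]
 [174 174 177 122 167 172 172 255 255 255 250 163 148 149 148 145]
 [143 142 145  97 106 133 116 199 208 214 133 118 115 112 109 106]
 [106 105 105  81  74  90  84  77  73  73  24  67  55  68  67  58]]
```

Request:
{"api": "advance", "payload": {
  "deltas": "0.093,0,0,0,0;0.093,0,0,0,0;0.093,0,0,-0.045,0;0.093,0,0,-0.045,0;0,0,0,0,-0.1392;0,0,0,0,-0.1392;0,0,0,0,-0.1392;0,0,0,0,-0.1392;0,0,0,0,-0.1392;0,0,0,0,-0.1392;0,0,0,0,-0.1392;0,0,0,0,-0.1392;0,0,0,0,-0.1392;0,0,0,0,-0.1392;0,0.0435,-0.0012,0,0;0,0.0435,-0.0012,0,0;0,0,0,0,0;0,0,0,0,0",
  "grip_force": 20
}}

```text
t: 24.65
tool_pos: [0.5453, -0.1296, 0.2168]
orientation: [2.127, 2.311, -0.0]
force: [0.5, 0.4, -0.5]
opening: 0.0005
gripper_force: 0.0
```

```bash
python3 -c "
from h import *
p,M=where(); toaxes(.5335-p[:2]@EX,-.173-p[:2]@EY,.129-p[2])"
```

```text
t 24.65 lat,s,z 0.5335 -0.1718 0.2168 F [ 0.51  0.36 -0.54] q6 -0.408
yang 0.083 tilt [ 0. -0. -1.]
t 24.65 lat,s,z 0.5335 -0.1718 0.2168 F [ 0.51  0.36 -0.54] q6 -0.408
yang 0.083 tilt [ 0. -0. -1.]
tool d [-0.0011 -0.0001  0.0878]
```

Request:
{"api": "advance", "payload": {
  "deltas": "0,0,0,0.044,0;0,0,0,0.0438,0;0,0,0,0,0;0,0,0,0.002,0;0,0,0,0.002,0;0,0,0,0.002,0;0,0,0,0,0"
}}

```text
t: 25.35
tool_pos: [0.546, -0.1308, 0.1242]
orientation: [2.128, 2.308, 0.001]
force: [-0.3, 0.5, -0.0]
opening: 0.0006
gripper_force: 0.0
```

Request:
{"api": "advance", "payload": {
  "deltas": "0,0,0,0.002,0;0,0,0,0.001,0;0,0,0,0,0;0,0,0,0,0"
}}

```text
t: 25.75
tool_pos: [0.5458, -0.1309, 0.1205]
orientation: [2.129, 2.308, 0.0]
force: [1.0, -3.2, 4.2]
opening: 0.0005
gripper_force: 2.2
```

Request:
{"api": "advance", "payload": {
  "deltas": "0,0,0,0.002,0;0,0,0,0,0;0,0,0,0,0"
}}

```text
t: 26.05
tool_pos: [0.5463, -0.131, 0.1194]
orientation: [2.128, 2.307, 0.001]
force: [-0.2, -3.0, 10.6]
opening: 0.0005
gripper_force: 5.2
```

Request:
{"api": "advance", "payload": {
  "deltas": "0,0,0,0.001,0;0,0,0,0,0;0,0,0,0,0;0,0,0,0,0;0,0,0,0,0;0,0,0,0,0;0,0,0,0,0"
}}

```text
t: 26.75
tool_pos: [0.5467, -0.131, 0.1192]
orientation: [2.127, 2.307, 0.002]
force: [-1.9, -3.2, 14.8]
opening: 0.0006
gripper_force: 7.2
```

```bash
python3 -c "
from h import *
p,M=where(); T=read_camera('top'); bubble(T); print(T['image'].astype(int)[192:199,355:371,1])
for b in meas(T)['blocks']: print('block',b[0],b[1],b[1][:2]@EX,b[1][:2]@EY)"
```

```text
t 26.75 lat,s,z 0.5348 -0.1733 0.1192 F [-1.92 -3.25 14.81] q6 -0.407
yang 0.081 tilt [ 0.004 -0.001 -1.   ]
green 350 371 bub px [361.62 195.31] n 20 off mm vs vial -2.35
[[ 65  65  68  60  65  64  55  54  61  58  55  69  74  76  80  67]
 [ 93  94 116  73 108  84 114 133 119 111  68 116 123 123 125 128]
 [133 135 152  92 141 225 244 248 244 174 104 160 164 169 168 174]
 [172 173 177 117 143 255 255 255 255 189 109 164 167 172 171 176]
 [174 175 177 127 129 246 255 255 247 167  93 147 148 144 142 139]
 [137 136 136 107 100 165 205 200 149 116  64 110 110 105 103  97]
 [ 94  91  91  69  65  87  81  74  66  70  41  66  39  32  27  62]]
block [341.06 196.83] [ 0.5367 -0.0184  0.1053] 0.5336223975149346 -0.060270945491282514
```

Lines sit at ≈358.3 and 365.0, so their middle is 361.65. The bubble is at 361.62, the press is 15 N, and the shelf is fully sunk. Handing in.

```bash
python3 -c "
from plant import robot
print(robot.close_job())"
```

```text
the job is handed in; nothing more can be done
None
```

I handed the job in at about 27 s of the 72 s, but the hand-in returned no verdict. At that point the level was against the end stop, the bubble was centred between its lines, the fingers were pressing the end block nearest the T-handle with about 15 N, and I saw none of the bystanders moved.

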